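# Follow a polished ring on a spinning inspection turntable

### The job

Check the polish of the gold ring as it goes round under the lamps: push the resting inspection turntable so that it turns freely, about one turn in four seconds (never as fast as one turn in two and a half), and let go. While it coasts on, untouched and still faster than one turn in ten seconds, keep the gripper centred over the gold ring, fingertips less than ten centimetres above it, following it without a break for at least four seconds. Then let the turntable come to rest and get clear; never touch the rings, keep them in their seats, and leave the other things on the bench alone.

Things in the scene. Friction and masses are not known exactly. Their poses are not given: they have to be found in the camera images.
- turntable (a joint): angle of the turntable's platter about its upright axis, rad, 0 at the start, growing counter-clockwise from above; no stops, may turn either way. Very free bearing: inertia about 0.010 kg m2 (a quarter either way), viscous drag about 0.0002 N m s/rad, dry friction about 0.0009 N m; after a push it coasts some 13 to 25 s
- hub (a point): point on the turntable's axis at the height of the platter's upper face (46 mm above the bench), where a 28 mm steel boss 12 mm high stands. The frame turns with the platter: x to the orange post, z up. Platter: aluminium disc, black rubber top, 270 mm diameter, 14 mm thick, about 1.1 kg; the foot under it does not move
- post (a point): centre of the top of the upright orange push post, 20 mm diameter, 45 mm high above the platter's upper face (its top 91 mm above the bench), 118 mm from the axis; it is fixed to the platter and turns with it. Pushing its side sideways (less than 1 N) spins the platter
- gold_ring: the gold-coloured (brass) ring to be followed: 42 mm outside diameter, 29 mm hole, 12 mm high, 45 g, loose; it lies flat on the turntable round a low 24 mm boss 6 mm high, its centre 70 mm from the turntable's axis, in one of three seats (90, 180 or 270 degrees from the post; varies). Origin: centre of its underside
- chrome_ring_a: silver ring, bystander: same size and seating as the gold ring. Origin: centre of its underside
- chrome_ring_b: second silver ring, bystander: same size and seating as the gold ring. Origin: centre of its underside
- tape_roll: roll of brown tape lying flat, 104 mm diameter, 48 mm high, bystander. Origin: centre of its underside
- tape_dispenser: blue tape dispenser with an orange roll, 160 x 60 mm, 85 mm high, bystander. Origin: centre of its underside, x along its length
- loupe: black eyeglass loupe standing upright, 48 mm diameter, 42 mm high, bystander. Origin: centre of its underside
Not all that is in view belongs to the job. Of the things like the gold_ring, leave any that is purple; of the rest the smaller one is meant.

How it is judged:
By the outcome, as a careful person would: the job done as asked, in the order asked, and still so for the second after the job is handed in, with the robot touching nothing.
It also fails if it takes over 72 s, if anything falls off the work surface, if the arm or the gripper's body presses on something with over 40 N, if the wrist force passes 120 N, or if a joint passes its speed limit or range.

### The arm

A 6-joint arm with a two-finger parallel gripper is mounted at the origin on the work surface. World frame = base frame: x ahead of the robot, y to its left, z up, the work surface at z = 0. Lengths are in m, angles in rad, forces in N, time in s.
With the tool pointing down it reaches from about 0.4 to 0.925 m from the base axis. Payload 3.4 kg.
Tool frame: the origin (TCP) lies between the finger pads, 19 mm behind the fingertips; this is the grasp point; z points along the fingers, y is the line along which they close (so a half turn about z gives the same grasp; the last joint's range is limited). The gripper opens to 85 mm and grips with 20 to 120 N. Pads are 22 mm wide; open, the fingers measure 114 mm over their backs; the gripper's body (76 mm by 85 mm) begins 54 mm behind the grasp point. The pads swing forward as they close: fully open they stand 13 mm farther back than shut.
Start: joints at [1.141, 0.307, 1.506, -0, 1.328, -0.073], TCP at [0.201, 0.539, 0.25] pointing down, gripper open.
Joint ranges: [-3.12, 3.12], [-1.05, 2.28], [0.14, 2.33], [-1.42, 4.57], [0.1, 2.73], [-2.68, 2.68]. Speed limits (rad/s): [2.57, 2.57, 3.14, 3.14, 3.14, 3.14].

### API

Orientations are given as a 3x3 rotation matrix whose columns are the frame's x, y, z axes.
In Python, from rig import robot gives the robot as it stands.
- The arm moves only by the shell command python3 -m pendant 'ROWS' [OPENING] [FORCE]. ROWS is a JSON object of lists of equal length, an entry for each row: "delta_pos": the shift along the tool's x, y, z in units of 0.03 m (1.0 is 0.03 m), a list of three; "twist": the turn, a rotation vector about the tool's x, y, z in units of pi/2 rad (1.0 is pi/2 rad), a list of three. A call has 1 to 12 rows; each row shifts and turns the commanded pose from where the row before left it, along the tool's axes as they then stand; what a row does not reach is not made up. A row lasts 1/8 s, in which the tool goes at most 62.5 mm and 10.7 degrees, less where a joint would pass 70% of its speed; a pose out of reach is approached as far as the arm can. A call with a number of a shift or a turn outside -1 to 1 is refused whole. A call with a gripper value outside its range is refused whole. OPENING is the closure, from -1 (fully open) to 1 (shut), set as the call begins (- or left out, the last holds). The fingers move at their own pace and stop on an object; FORCE is the grip in N (left out, the last holds). Time passes only in rows, so rows that do not move let the fingers close. It gives the time, the measured TCP pose, the force, the opening and the grip force at its end, in the units of the state.
- robot.observe(): the state, without advancing time (a new reading comes with each control period).
- robot.capture(name): name is "scene" or "top" or "wrist"; returns (picture, depth): 420x560x3 uint8, red, green, blue; 420x560 float32, m along the optical axis (not along the pixel's ray), 0 where there is no reading.
- robot.camera_model(name): a dict with "fov_y" (degrees; the focal length in pixels is half the picture's height over the tangent of half this angle, whatever the lens; pixels are square), "cx", "cy" (the principal point, pixels), "pose" (4x4, takes a point from camera to world coordinates). Camera axes: x right, y down, z forward; pixel columns grow to the right and rows downward; lengths in m; the calibration is good to about 2 mm. The wrist camera is an equidistant fisheye: a pixel r from the principal point sees the ray r / f radians off the axis. A picture is of the moment at which its call begins: read the wrist's pose just before it. camera_model takes no time and is no camera call; for the wrist camera it gives the pose at the moment of the call.
- robot.hand_in(): hands the job in; it is judged then, once.
The state is a dict: "clock": time; "joint_positions": joint angles; "qvel": joint speeds; "joint_torque": joint torques, N m; "eef_pos": TCP position; "eef_rot": TCP orientation; "wrist_force": force on the tool from outside, world axes, zero at the start; "moment": the same for the moment, N m; "gripper_width": finger opening in m; "grasp_force": force on a finger pad.
Only numpy, scipy, OpenCV 4.12 (cv2) and the standard library are available. Lean on these libraries where they do the work, as an engineer would, in place of code of your own. Each camera call takes 0.05 s, during which the arm holds its last target. There are 200 camera calls.

## Working session

There is one attempt and no reset: what is moved stays moved. The work goes in short steps, Python scripts to look and compute and a shell command to move; the robot and the scene stay as the last step left them, time stands still between calls to the robot, and variables do not carry over. Pictures are saved under pics/ and viewed, at most 10 in all, crops included, and the job is handed in when it is done.

```bash
ls; mkdir -p pics
python3 - <<'E'
from rig import robot
import cv2,numpy as np
s=robot.observe();print(s)
for n in("scene","top"):
    p,d=robot.capture(n);cv2.imwrite(f"pics/{n}0.png",p[:,:,::-1]);np.savez(f"pics/{n}0.npz",p=p,d=d)
    print(n,robot.camera_model(n))
E
```

```text
pics
{'clock': 0.0, 'joint_positions': array([ 1.14048513e+00,  3.07563659e-01,  1.50765302e+00, -3.59243436e-06,
        1.32836727e+00, -7.34833959e-02]), 'qvel': array([-0.00101046,  0.00027001,  0.00184461, -0.00278115, -0.00087773,
       -0.00013468]), 'joint_torque': array([-1.55462760e-03, -4.57550311e+01, -2.51912016e+01, -7.16016220e-04,
        1.34818975e-02, -1.82649620e-05]), 'eef_pos': array([0.20059796, 0.53819357, 0.24909401]), 'eef_rot': array([[-9.37009840e-01,  3.49301982e-01, -8.27506260e-04],
       [ 3.49302933e-01,  9.37008100e-01, -1.81121475e-03],
       [ 1.42719167e-04, -1.98617641e-03, -9.99998017e-01]]), 'wrist_force': array([-0.23222384,  0.9037561 ,  0.35538095]), 'moment': array([ 0.03396778,  0.0050769 , -0.00203538]), 'grasp_force': 0.0, 'gripper_width': 0.08508798473721914}
scene {'fov_y': 46.12515099239661, 'cx': 275.188178343055, 'cy': 202.1726180540239, 'pose': array([[ 0.21880126,  0.53979234, -0.81286545,  1.47158753],
       [ 0.97572951, -0.11349877,  0.18726971, -0.26289136],
       [ 0.00882752, -0.83411166, -0.55152499,  0.75008251],
       [ 0.        ,  0.        ,  0.        ,  1.        ]])}
top {'fov_y': 44.35837386511288, 'cx': 285.19644104990977, 'cy': 199.1825308483433, 'pose': array([[-0.02572404, -0.98232019,  0.18543279,  0.24920915],
       [-0.99957005,  0.02266411, -0.01860275, -0.01861547],
       [ 0.01407119, -0.1858316 , -0.98248085,  1.43077964],
       [ 0.        ,  0.        ,  0.        ,  1.        ]])}
```

View pics/top0.png

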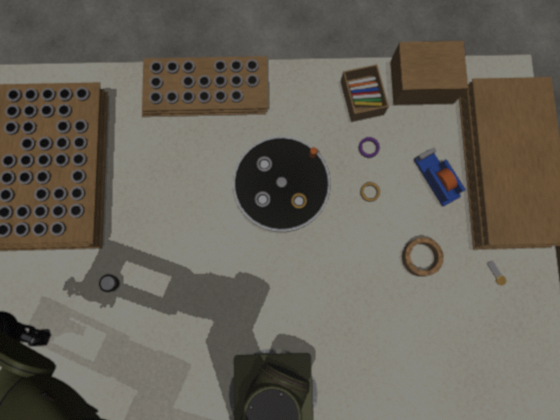

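View pics/scene0.png

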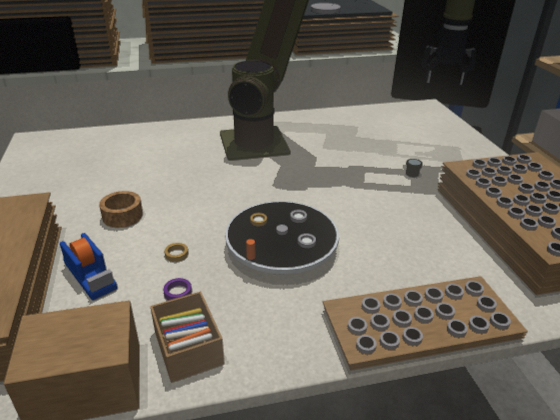

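The top view shows the platter at (281,183), the orange post at (314,152), the gold ring on the platter at (299,200) and silver rings at (264,163) and (263,199). Loose gold and purple decoy rings lie on the bench at (370,191) and (369,147). The scene view agrees. Next I measure positions.

```bash
cat > h.py <<'E'
import numpy as np,cv2
from rig import robot
def cast(m,uv,z,wrist=False):
    f=210/np.tan(np.radians(m["fov_y"])/2)
    a=np.array([uv[0]-m["cx"],uv[1]-m["cy"]])
    if wrist:
        r=np.hypot(*a);t=r/f;d=np.array([*(a/max(r,1e-9)*np.sin(t)),np.cos(t)])
    else: d=np.array([a[0]/f,a[1]/f,1])
    P=m["pose"];d=P[:3,:3]@d;o=P[:3,3]
    return o+d*(z-o[2])/d[2]
def blobs(p,lo,hi,amin=8):
    h=cv2.cvtColor(p,cv2.COLOR_RGB2HSV);k=cv2.inRange(h,np.array(lo),np.array(hi))
    n,l,s,c=cv2.connectedComponentsWithStats(k)
    return [(s[i],c[i]) for i in range(1,n) if s[i][4]>=amin],k
E
python3 - <<'E'
from h import *
for n in("top","scene"):
    p=np.load(f"pics/{n}0.npz")["p"];m=robot.camera_model(n)
    print(n)
    for nm,lo,hi,z in(("gold",(10,70,90),(28,255,255),.058),("orange",(3,150,90),(12,255,255),.08)):
        for s,c in blobs(p,lo,hi)[0]:
            if 150<c[0]<400 and 120<c[1]<290: print(nm,s,c.round(1),cast(m,s[:2]+s[2:4]/2-.5,z).round(4))
    # platter: dark ellipse
    b,k=blobs(p,(0,0,0),(180,255,40),1000)
    for s,c in b:
        if 200<c[0]<350 and 150<c[1]<280: print("platter",s,cast(m,s[:2]+s[2:4]/2-.5,.046).round(4), [cast(m,q,.046).round(3)[:2] for q in((s[0]-.5,c[1]),(s[0]+s[2]-.5,c[1]),(c[0],s[1]-.5),(c[0],s[1]+s[3]-.5))])
m=robot.camera_model("top");print("boss",cast(m,(281.5,182.5),.058))
p=np.load("pics/top0.npz")["p"]
cv2.imwrite("pics/c.png",cv2.resize(p[120:250,220:390,::-1],None,fx=4,fy=4,interpolation=cv2.INTER_NEAREST))
E
```

```text
top
gold [310 147   8   7  39] [313.6 150. ] [ 0.6448 -0.1264  0.058 ]
gold [361 182  19  19 144] [369.9 191.3] [ 0.5257 -0.2764  0.058 ]
gold [292 194  14  14  78] [298.3 200.4] [ 0.5038 -0.0806  0.058 ]
orange [310 148   7   6  28] [313.2 150.6] [ 0.6371 -0.1233  0.08  ]
platter [ 236  139   91   89 5512] [ 0.5562 -0.0345  0.046 ] [array([0.56 , 0.091]), array([ 0.554, -0.16 ]), array([ 0.684, -0.039]), array([ 0.433, -0.033])]
scene
gold [250 213  17  10  88] [258.  217.4] [ 0.5088 -0.0835  0.058 ]
gold [246 239   9  19  82] [250. 246.] [ 0.6207 -0.1234  0.058 ]
gold [164 243  24  15 155] [175.6 250. ] [ 0.5934 -0.2857  0.058 ]
orange [246 239   9   7  45] [250.  241.7] [ 0.6272 -0.1241  0.08  ]
boss [ 0.55485627 -0.0357147   0.058     ]
```

View pics/c.png

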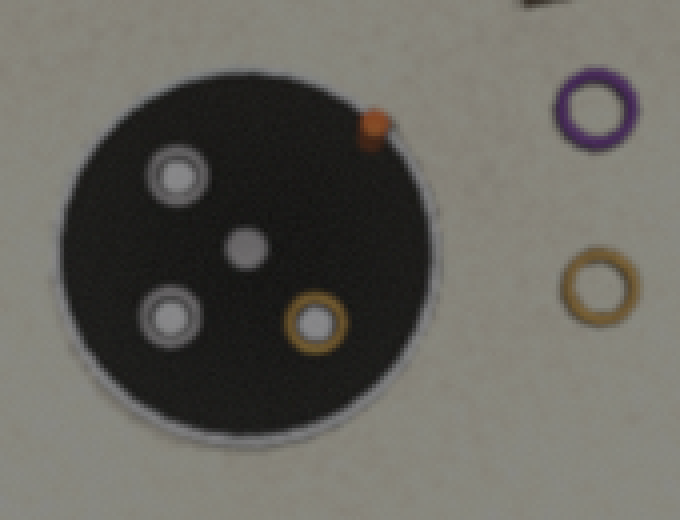

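The target is confirmed: the gold ring on the platter is smaller than the loose one. Hub is at about (0.556,-0.035), the post at r=118 mm and -48°, and the ring at r=70 mm and -137°. All of these match the given sizes. I'll shut the gripper and move to just behind the post, then push counter-clockwise with the finger side (tool +y).

```bash
python3 -m pendant '{"delta_pos":[[-0.4,-0.3,0],[-0.85,-0.7,0.1],[-0.85,-0.7,0.1],[-0.85,-0.7,0.1],[-0.85,-0.7,0.1],[-0.85,-0.7,0.1],[-0.85,-0.7,0.1],[-0.85,-0.7,0.1],[-0.85,-0.7,0.1],[-0.85,-0.7,0.1],[-0.85,-0.7,0.1],[-0.85,-0.7,0.1]],"twist":[[0,0,0],[0,0,0],[0,0,0],[0,0,0],[0,0,0],[0,0,0],[0,0,0],[0,0,0],[0,0,0],[0,0,0],[0,0,0],[0,0,0]]}' 1 20
python3 -m pendant '{"delta_pos":[[-0.85,-0.7,0.1],[-0.85,-0.7,0.1],[-0.85,-0.7,0.1],[-0.85,-0.7,0.1],[-0.85,-0.7,0.1],[-0.85,-0.7,0.1],[-0.85,-0.7,0.1],[-0.85,-0.7,0.1],[-0.85,-0.7,0],[-0.85,-0.7,0],[-0.85,-0.7,0],[-0.85,-0.7,0]],"twist":[[0,0,0],[0,0,0],[0,0,0],[0,0,0],[0,0,0],[0,0,0],[0,0,0],[0,0,0],[0,0,0],[0,0,0],[0,0,0],[0,0,0]]}'
python3 - <<'E'
from h import *
s=robot.observe();print(s["clock"],s["eef_pos"],s["qvel"].round(2),s["eef_rot"].round(3))
R=s["eef_rot"];g=np.array([.596,-.146,.12])
print("to go",(R.T@(g-s["eef_pos"])/.03).round(2))
p,d=robot.capture("scene");cv2.imwrite("pics/s1.png",p[120:320,150:400,::-1].repeat(3,0).repeat(3,1))
E
```

```text
clock: 1.6
eef_pos: [0.3911, 0.2098, 0.2169]
eef_rot: [[-0.937, 0.35, -0.0], [0.35, 0.937, -0.0], [-0.0, -0.0, -1.0]]
wrist_force: [-0.2, 0.0, 0.5]
gripper_width: -0.0002
grasp_force: 0.0
clock: 3.1
eef_pos: [0.5893, -0.133, 0.1929]
eef_rot: [[-0.937, 0.35, -0.001], [0.35, 0.937, -0.0], [0.001, -0.0, -1.0]]
wrist_force: [0.4, 0.6, -0.2]
gripper_width: -0.0
grasp_force: 0.0
3.1 [ 0.58929875 -0.13295901  0.19287393] [-0.31  0.23 -0.39  0.    0.15 -0.31] [[-0.937  0.35  -0.001]
 [ 0.35   0.937 -0.   ]
 [ 0.001 -0.    -1.   ]]
to go [-0.36 -0.33  2.43]
```

```bash
python3 -m pendant '{"delta_pos":[[0,0,0.8],[0,0,0.8],[0,0,0.7],[0,0,0]],"twist":[[0,0,0],[0,0,0],[0,0,0],[0,0,0]]}'
python3 - <<'E'
from h import *
s=robot.observe();print(s["clock"],s["eef_pos"],np.abs(s["qvel"]).max())
R=s["eef_rot"];g=np.array([.596,-.146,.085])
print("to go",(R.T@(g-s["eef_pos"])/.03).round(2))
p,d=robot.capture("scene");cv2.imwrite("pics/s1.png",p[120:320,150:400,::-1].repeat(3,0).repeat(3,1))
E
```

```text
clock: 3.65
eef_pos: [0.5875, -0.1313, 0.1222]
eef_rot: [[-0.937, 0.35, -0.005], [0.35, 0.937, 0.001], [0.005, -0.001, -1.0]]
wrist_force: [0.3, -0.1, 0.1]
gripper_width: 0.0001
grasp_force: 0.0
3.65 [ 0.58750739 -0.13132404  0.12224949] 0.03963792834956094
to go [-0.44 -0.36  1.24]
```

View pics/s1.png

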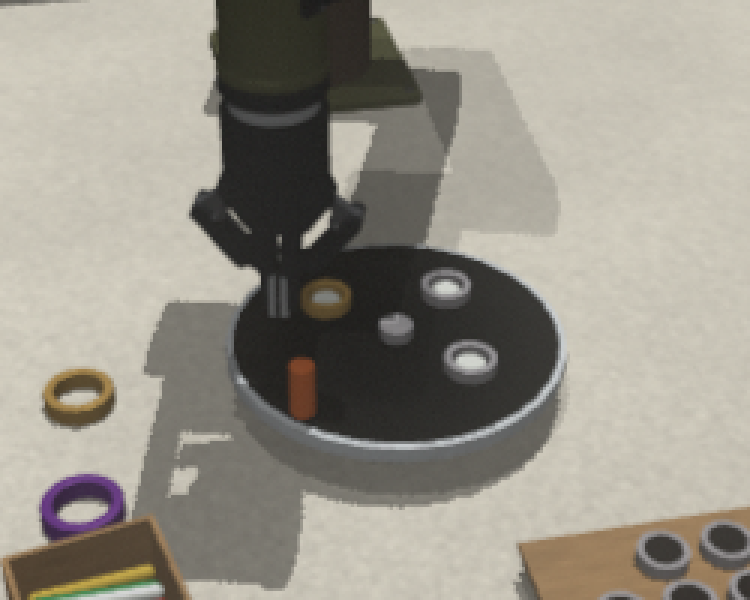

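The view shows the shut fingers behind the post, clear of everything, with the gold ring well inside. I'll turn the tool 14° so its side faces the push direction and lower to the start.

```bash
python3 -m pendant '{"delta_pos":[[-0.4,-0.3,0.4],[0,0,0.4],[0,0,0.4],[0,0,0]],"twist":[[0,0,0],[0,0,0.1],[0,0,0.06],[0,0,0]]}'
python3 - <<'E'
from h import *
s=robot.observe();R=s["eef_rot"];print(s["clock"],s["eef_pos"],R.round(3),s["wrist_force"])
hub=np.array([.556,-.035]);v=s["eef_pos"][:2]-hub;a0=np.degrees(np.arctan2(v[1],v[0]));print(np.hypot(*v),a0)
a=a0;prev=s["eef_pos"][:2]
for st in (2,3,4.5,6,7.5,9,10,10.6,5,2):
    a+=st;q=hub+.118*np.array([np.cos(np.radians(a)),np.sin(np.radians(a))])
    print(a.round(1),(R[:2,:2].T@(q-prev)/.03).round(2));prev=q
E
```

```text
clock: 4.2
eef_pos: [0.5981, -0.1447, 0.0874]
eef_rot: [[-0.821, 0.571, -0.001], [0.571, 0.821, -0.0], [0.0, -0.0, -1.0]]
wrist_force: [0.9, 1.0, -0.2]
gripper_width: 0.0
grasp_force: 0.0
4.2 [ 0.59807948 -0.14466434  0.08744234] [[-0.821  0.571 -0.001]
 [ 0.571  0.821 -0.   ]
 [ 0.    -0.    -1.   ]] [ 0.85528004  0.99638777 -0.24438519]
0.11746042501855636 -69.00761130760607
-67.0 [-0.09  0.1 ]
-64.0 [-0.11  0.18]
-59.5 [-0.14  0.28]
-53.5 [-0.15  0.38]
-46.0 [-0.13  0.5 ]
-37.0 [-0.07  0.61]
-27.0 [0.03 0.68]
-16.4 [0.16 0.71]
-11.4 [0.12 0.32]
-9.4 [0.06 0.13]
```

```bash
python3 -m pendant '{"delta_pos":[[-0.09,0.1,0],[-0.11,0.18,0],[-0.14,0.28,0],[-0.15,0.38,0],[-0.13,0.5,0],[-0.07,0.61,0],[0.03,0.69,0],[0.16,0.72,0],[0.05,0.25,-0.2],[0,0,-0.8],[0,0,-0.9],[0,0,0]],"twist":[[0,0,0],[0,0,0],[0,0,0],[0,0,0],[0,0,0],[0,0,0],[0,0,0],[0,0,0],[0,0,0],[0,0,0],[0,0,0],[0,0,0]]}'
cat > look.py <<'E'
import sys;from h import *
HUB=np.array([.556,-.035]);tag=sys.argv[1]
for n in sys.argv[2:]:
    s=robot.observe();m=robot.camera_model(n);p,d=robot.capture(n)
    cv2.imwrite(f"pics/{tag}_{n}.png",p[:,:,::-1])
    for nm,lo,hi,z in(("gold",(13,70,60),(30,255,255),.058),("orange",(0,150,60),(12,255,255),.08)):
        for b,c in blobs(p,lo,hi)[0]:
            q=cast(m,b[:2]+b[2:4]/2-.5,z,n=="wrist")[:2];v=q-HUB
            if np.hypot(*v)<.15: print(n,round(s["clock"],3),nm,b[4],b[2:4],q.round(4),"r",np.hypot(*v).round(3),"ang",np.degrees(np.arctan2(v[1],v[0])).round(1))
s=robot.observe();print(s["clock"],s["eef_pos"].round(4),s["wrist_force"].round(2))
E
python3 look.py a scene top wrist
```

```text
clock: 5.7
eef_pos: [0.6744, -0.0603, 0.1481]
eef_rot: [[-0.821, 0.571, 0.006], [0.571, 0.821, -0.001], [-0.005, 0.002, -1.0]]
wrist_force: [0.4, -0.5, -0.9]
gripper_width: -0.0003
grasp_force: 0.0
scene 5.7 gold 186 [19 16] [ 0.6154 -0.0881] r 0.08 ang -41.8
scene 5.7 orange 33 [8 5] [0.6343 0.0491] r 0.115 ang 47.1
top 5.75 gold 54 [13  9] [0.6764 0.0043] r 0.127 ang 18.1
top 5.75 gold 37 [12  8] [ 0.6643 -0.091 ] r 0.122 ang -27.4
top 5.75 gold 11 [2 8] [ 0.6577 -0.1296] r 0.139 ang -42.9
top 5.75 gold 10 [7 3] [ 0.6614 -0.0259] r 0.106 ang 5.0
top 5.75 gold 26 [ 4 13] [0.6345 0.056 ] r 0.12 ang 49.2
top 5.75 gold 784 [97 27] [0.4444 0.0113] r 0.121 ang 157.4
top 5.75 orange 9 [2 6] [0.6354 0.0574] r 0.122 ang 49.3
wrist 5.8 gold 739 [48 34] [0.6301 0.0642] r 0.124 ang 53.2
wrist 5.8 gold 1989 [63 62] [ 0.6145 -0.0762] r 0.072 ang -35.2
wrist 5.8 orange 502 [48 36] [0.6275 0.0553] r 0.115 ang 51.6
5.85 [ 0.6718 -0.0601  0.1444] [-0.65  0.   -0.8 ]
```

```bash
python3 -c "
import cv2,numpy as np
a=[cv2.imread(f'pics/a_{n}.png') for n in('scene','top','wrist')]
m=np.hstack(a);cv2.imwrite('pics/a3.png',cv2.resize(np.vstack([np.hstack(a[:2]),np.hstack([a[2],a[2]*0])]),(800,600)))"
```

```text
(no output)
```

View pics/a3.png

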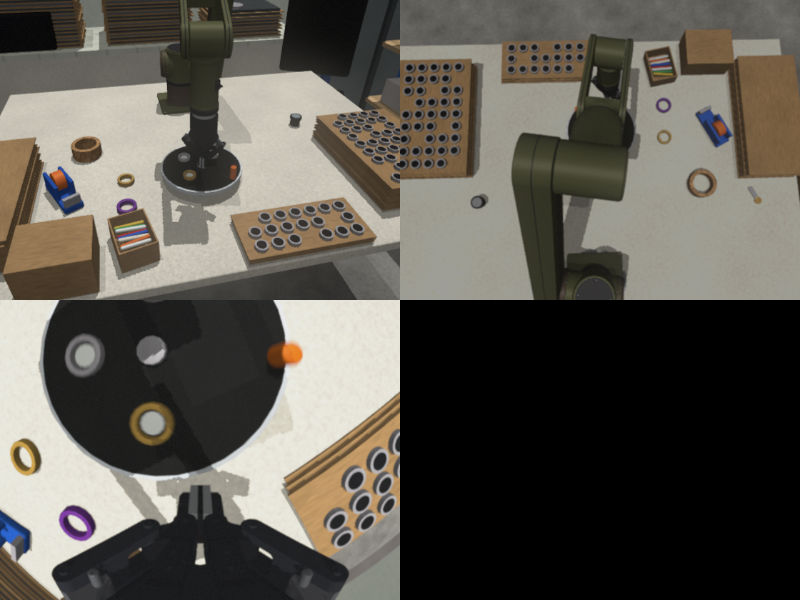

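The wrist view shows the gold ring at (151,424 in the montage), sharp enough to track, with the platter turning and the post (285,354) well ahead. I'll move over the ring's path and measure the rate.

```bash
python3 -m pendant '{"delta_pos":[[0.6,0.1,0],[0.6,0.1,0],[0.6,0.1,0],[0.5,0.1,0]],"twist":[[0,0,0],[0,0,0],[0,0,0],[0,0,0]]}'
cat > track.py <<'E'
import sys,json,os;from h import *
from scipy.optimize import least_squares
HUB=np.array([.556,-.035]);F="hist.json"
H=json.load(open(F)) if os.path.exists(F) else [[5.8,-35.2]]
for _ in range(int(sys.argv[1])):
    s=robot.observe();m=robot.camera_model("wrist");p,d=robot.capture("wrist")
    cv2.imwrite(f"pics/t{s['clock']:.2f}.png",p[:,:,::-1])
    best=None
    for b,c in blobs(p,(13,70,60),(30,255,255),300)[0]:
        q=cast(m,b[:2]+b[2:4]/2-.5,.058,True)[:2];v=q-HUB;r=np.hypot(*v)
        print(s["clock"].__round__(3),b[4],b[2:4],q.round(4),"r",r.round(4),"tcp",s["eef_pos"].round(4),"err",(np.hypot(*(q-s["eef_pos"][:2]))).round(4)) if r<.15 else 0
        if abs(r-.07)<.012 and (best is None or b[4]>best[0]): best=(b[4],np.degrees(np.arctan2(v[1],v[0])))
    if best:
        a=best[1]; H.append([float(s["clock"]),float(a+360*np.round((H[-1][1]+80*(s["clock"]-H[-1][0])-a)/360))])
json.dump(H,open(F,"w"))
t=np.array(H)[:,0];y=np.radians(np.array(H)[:,1]);t1=robot.observe()["clock"]
def ang(x,tt): return x[0]+x[1]*(tt-t1)-.5*x[2]*(tt-t1)**2
f=least_squares(lambda x:np.r_[(ang(x,t)-y)/.02,(x[2]-.11)/.03,(x[1]-1.4)/.4],[y[-1],1.4,.11]);x=f.x
print("H",np.round(H,2).tolist());print("now",t1,"ang",np.degrees(x[0]).round(1),"w",x[1].round(3),"dec",x[2].round(3),"resid mrad",((ang(x,t)-y)*1e3).round())
s=robot.observe();R=s["eef_rot"][:2,:2];cur=s["eef_pos"][:2];LAG=.04
for k in range(1,13):
    th=ang(x,t1+.125*k+LAG);g=HUB+.07*np.array([np.cos(th),np.sin(th)])
    u=R.T@(g-cur)/.03; u=u*min(1,1/np.abs(u).max()); print(u.round(2).tolist(),end=" ");cur=cur+R@u*.03
print()
E
python3 track.py 2
```

```text
clock: 6.35
eef_pos: [0.6213, -0.0097, 0.1449]
eef_rot: [[-0.821, 0.571, -0.001], [0.571, 0.821, 0.0], [0.001, -0.0, -1.0]]
wrist_force: [0.0, 0.0, 0.1]
gripper_width: -0.0003
grasp_force: 0.0
6.35 865 [33 43] [0.5265 0.0827] r 0.1213 tcp [ 0.6213 -0.0097  0.1449] err 0.1324
6.35 1790 [60 58] [ 0.6233 -0.0155] r 0.0701 tcp [ 0.6213 -0.0097  0.1449] err 0.0061
6.4 887 [32 44] [0.5175 0.0786] r 0.12 tcp [ 0.6198 -0.0084  0.1449] err 0.1343
6.4 1846 [60 57] [ 0.6222 -0.0111] r 0.0704 tcp [ 0.6198 -0.0084  0.1449] err 0.0036
H [[5.8, -35.2], [6.35, 16.2], [6.4, 19.87]]
now 6.45 ang 24.8 w 1.572 dec 0.111 resid mrad [ 1. -8.  7.]
[0.66, 0.31] [0.44, 0.08] [0.45, -0.01] [0.43, -0.09] [0.4, -0.17] [0.36, -0.24] [0.31, -0.3] [0.25, -0.35] [0.18, -0.38] [0.11, -0.4] [0.03, -0.41] [-0.04, -0.41]
```

```bash
python3 -m pendant '{"delta_pos":[[0.66,0.31,0],[0.44,0.08,0],[0.45,-0.01,0],[0.43,-0.09,0],[0.40,-0.17,0],[0.36,-0.24,0]],"twist":[[0,0,0],[0,0,0],[0,0,0],[0,0,0],[0,0,0],[0,0,0]]}' | head -2
python3 track.py 1
```

```text
clock: 7.2
eef_pos: [0.5523, 0.033, 0.145]
7.2 1861 [59 60] [0.5565 0.0356] r 0.0706 tcp [0.5523 0.033  0.145 ] err 0.0049
H [[5.8, -35.2], [6.35, 16.2], [6.4, 19.87], [7.2, 89.61]]
now 7.25 ang 94.0 w 1.469 dec 0.114 resid mrad [  5. -11.   4.   3.]
[0.39, -0.33] [0.22, -0.36] [0.16, -0.39] [0.08, -0.4] [0.01, -0.41] [-0.06, -0.4] [-0.12, -0.38] [-0.19, -0.35] [-0.24, -0.31] [-0.28, -0.26] [-0.32, -0.21] [-0.35, -0.15]
```

```bash
python3 -m pendant '{"delta_pos":[[0.39,-0.33,0],[0.22,-0.36,0],[0.16,-0.39,0],[0.08,-0.40,0],[0.01,-0.41,0],[-0.06,-0.40,0],[-0.12,-0.38,0],[-0.19,-0.35,0]],"twist":[[0,0,0],[0,0,0],[0,0,0],[0,0,0],[0,0,0],[0,0,0],[0,0,0],[0,0,0]]}' | head -2
python3 track.py 1
```

```text
clock: 8.25
eef_pos: [0.4894, -0.0339, 0.145]
8.25 1864 [60 60] [ 0.4873 -0.0299] r 0.0689 tcp [ 0.4894 -0.0339  0.145 ] err 0.0045
H [[5.8, -35.2], [6.35, 16.2], [6.4, 19.87], [7.2, 89.61], [8.25, 175.76]]
now 8.3 ang 179.6 w 1.362 dec 0.109 resid mrad [  4. -11.   3.   6.  -2.]
[-0.23, -0.45] [-0.31, -0.24] [-0.34, -0.18] [-0.36, -0.12] [-0.37, -0.06] [-0.37, -0.0] [-0.37, 0.06] [-0.35, 0.11] [-0.32, 0.16] [-0.29, 0.21] [-0.25, 0.25] [-0.21, 0.28]
```

```bash
python3 -m pendant '{"delta_pos":[[-0.23,-0.45,0],[-0.31,-0.24,0],[-0.34,-0.18,0],[-0.36,-0.12,0],[-0.37,-0.06,0],[-0.37,0,0],[-0.37,0.06,0],[-0.35,0.11,0],[-0.32,0.16,0],[-0.29,0.21,0]],"twist":[[0,0,0],[0,0,0],[0,0,0],[0,0,0],[0,0,0],[0,0,0],[0,0,0],[0,0,0],[0,0,0],[0,0,0]]}' | head -2
python3 track.py 1
```

```text
clock: 9.55
eef_pos: [0.563, -0.1022, 0.145]
9.55 1798 [59 59] [ 0.5622 -0.1047] r 0.07 tcp [ 0.563  -0.1022  0.145 ] err 0.0027
9.55 448 [39 42] [ 0.6898 -0.0282] r 0.134 tcp [ 0.563  -0.1022  0.145 ] err 0.1468
H [[5.8, -35.2], [6.35, 16.2], [6.4, 19.87], [7.2, 89.61], [8.25, 175.76], [9.55, 275.09]]
now 9.6 ang 278.5 w 1.257 dec 0.095 resid mrad [  7. -14.   0.   3.   8.  -4.]
[-0.39, 0.34] [-0.18, 0.31] [-0.13, 0.33] [-0.08, 0.34] [-0.03, 0.35] [0.03, 0.35] [0.08, 0.33] [0.12, 0.32] [0.16, 0.29] [0.2, 0.26] [0.24, 0.23] [0.26, 0.19]
```

```bash
python3 -m pendant '{"delta_pos":[[-0.39,0.34,0],[-0.18,0.31,0],[-0.13,0.33,0],[-0.08,0.34,0],[-0.03,0.35,0],[0.03,0.35,0],[0.08,0.33,0],[0.12,0.32,0],[0.16,0.29,0],[0.20,0.26,0]],"twist":[[0,0,0],[0,0,0],[0,0,0],[0,0,0],[0,0,0],[0,0,0],[0,0,0],[0,0,0],[0,0,0],[0,0,0]]}' | head -2
python3 track.py 1
```

```text
clock: 10.85
eef_pos: [0.6227, -0.026, 0.145]
10.85 734 [40 36] [0.5576 0.0869] r 0.122 tcp [ 0.6227 -0.026   0.145 ] err 0.1304
10.85 1714 [59 57] [ 0.6259 -0.0322] r 0.07 tcp [ 0.6227 -0.026   0.145 ] err 0.0069
H [[5.8, -35.2], [6.35, 16.2], [6.4, 19.87], [7.2, 89.61], [8.25, 175.76], [9.55, 275.09], [10.85, 362.31]]
now 10.9 ang 365.8 w 1.114 dec 0.101 resid mrad [  3. -13.   2.   7.  10. -13.   5.]
[0.16, 0.27] [0.26, 0.18] [0.28, 0.14] [0.29, 0.1] [0.3, 0.06] [0.3, 0.02] [0.3, -0.02] [0.29, -0.05] [0.28, -0.09] [0.26, -0.12] [0.24, -0.15] [0.22, -0.18]
```

```bash
python3 -m pendant '{"delta_pos":[[0.16,0.25,0],[0.26,0.18,0],[0.28,0.14,0],[0.29,0.10,0],[0.30,0.06,0],[0.30,0.02,0],[0.30,-0.02,0],[0.29,-0.05,0],[0.28,-0.09,0],[0.26,-0.12,0]],"twist":[[0,0,0],[0,0,0],[0,0,0],[0,0,0],[0,0,0],[0,0,0],[0,0,0],[0,0,0],[0,0,0],[0,0,0]]}' | head -2
python3 track.py 1
```

```text
clock: 12.15
eef_pos: [0.5633, 0.0316, 0.145]
12.15 324 [33 28] [ 0.4426 -0.0132] r 0.1155 tcp [0.5633 0.0316 0.145 ] err 0.1288
12.15 1829 [60 58] [0.5697 0.0347] r 0.071 tcp [0.5633 0.0316 0.145 ] err 0.0071
H [[5.8, -35.2], [6.35, 16.2], [6.4, 19.87], [7.2, 89.61], [8.25, 175.76], [9.55, 275.09], [10.85, 362.31], [12.15, 438.87]]
now 12.2 ang 442.1 w 0.966 dec 0.105 resid mrad [ -0. -13.   2.  11.  14. -13.  -8.   7.]
[0.26, -0.05] [0.21, -0.17] [0.19, -0.19] [0.16, -0.21] [0.14, -0.23] [0.11, -0.24] [0.08, -0.24] [0.05, -0.25] [0.02, -0.25] [-0.0, -0.24] [-0.03, -0.24] [-0.05, -0.23]
```

The ring was followed for about 5.8 s, with errors of 7 mm or less, ω from 1.57 to 0.97 rad/s. Now rise, clear out sideways and wait for rest.

```bash
python3 -m pendant '{"delta_pos":[[0,0,-0.6],[0,0,-0.9],[0,0,-0.9],[0,0,-0.9],[0,0,-0.7],[0.4,0.6,0],[0.7,1,0],[0.7,1,0],[0.7,1,0],[0.7,1,0],[0.7,1,0],[0.4,0.6,0]],"twist":[[0,0,0],[0,0,0],[0,0,0],[0,0,0],[0,0,0],[0,0,0],[0,0,0],[0,0,0],[0,0,0],[0,0,0],[0,0,0],[0,0,0]]}' | head -2
for i in 1 2 3 4 5 6 7; do python3 -m pendant '{"delta_pos":[[0,0,0],[0,0,0],[0,0,0],[0,0,0],[0,0,0],[0,0,0],[0,0,0],[0,0,0],[0,0,0],[0,0,0],[0,0,0],[0,0,0]],"twist":[[0,0,0],[0,0,0],[0,0,0],[0,0,0],[0,0,0],[0,0,0],[0,0,0],[0,0,0],[0,0,0],[0,0,0],[0,0,0],[0,0,0]]}' | head -1; done
python3 look.py b scene
python3 -m pendant '{"delta_pos":[[0,0,0],[0,0,0],[0,0,0],[0,0,0],[0,0,0],[0,0,0],[0,0,0],[0,0,0]],"twist":[[0,0,0],[0,0,0],[0,0,0],[0,0,0],[0,0,0],[0,0,0],[0,0,0],[0,0,0]]}' | head -1
python3 look.py c scene
```

```text
clock: 13.7
eef_pos: [0.5641, 0.2593, 0.2649]
clock: 15.2
clock: 16.7
clock: 18.2
clock: 19.7
clock: 21.2
clock: 22.7
clock: 24.2
scene 24.2 gold 196 [20 16] [ 0.6337 -0.0196] r 0.079 ang 11.2
scene 24.2 orange 14 [5 4] [0.5144 0.0807] r 0.123 ang 109.8
24.25 [0.5643 0.2578 0.265 ] [-0.22 -0.44  0.63]
clock: 25.25
scene 25.25 gold 198 [20 16] [ 0.6337 -0.0196] r 0.079 ang 11.2
scene 25.25 orange 11 [5 4] [0.5144 0.0807] r 0.123 ang 109.8
25.3 [0.5643 0.2578 0.265 ] [ 0.26 -0.51 -0.34]
```

```bash
for i in 1 2; do python3 -m pendant '{"delta_pos":[[0,0,0],[0,0,0],[0,0,0],[0,0,0],[0,0,0],[0,0,0],[0,0,0],[0,0,0],[0,0,0],[0,0,0],[0,0,0],[0,0,0]],"twist":[[0,0,0],[0,0,0],[0,0,0],[0,0,0],[0,0,0],[0,0,0],[0,0,0],[0,0,0],[0,0,0],[0,0,0],[0,0,0],[0,0,0]]}' | head -1; done
python3 look.py d scene
```

```text
clock: 26.8
clock: 28.3
scene 28.3 gold 195 [20 16] [ 0.6337 -0.0196] r 0.079 ang 11.2
scene 28.3 orange 12 [6 4] [0.5147 0.0819] r 0.124 ang 109.5
28.35 [0.5643 0.2578 0.265 ] [-1.33  0.64 -0.11]
```

View pics/d_scene.png

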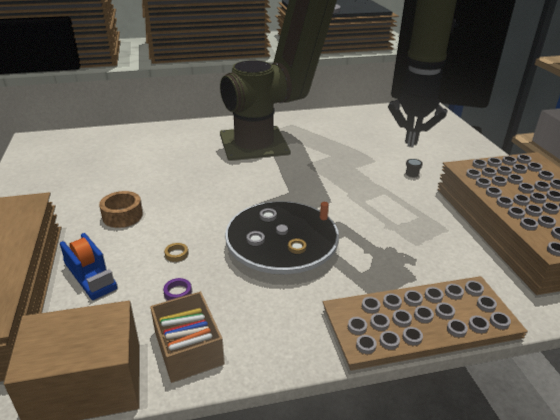

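The platter is at rest: the gold ring at (297,246) and both silver rings are still seated, the post is at (324,211), the other things on the bench are unmoved, and the arm is clear.

```bash
python3 -c "
from rig import robot
print(robot.hand_in())"
```

```text
the job is handed in; nothing more can be done
None
```

I pushed the turntable to about one turn in four seconds and followed the gold ring for about 5.8 s, at most 7 mm off centre at each check, then let it come to rest, moved the arm clear and handed the job in; the rings stayed seated and nothing else on the bench moved.

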